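Dry layout of driftwood and stone for a small aquarium

TASK

Set out the customer's dry tank layout on the plywood base, around the root stump and the slate that already stand on it and stay where they are; the edge towards the robot is the front, and everything is set square to the base's edges. Stand the round burr on the middle of the slate, set the river stone midway between stump and slate, lay the branch centrally behind the stump, parallel to the back edge, with about 3 cm clear between them, and stand the sawn stub upright, centrally in front of the slate, also with about 3 cm clear. Do not disturb the tape measure or the glue bottle standing among the pieces.

Things in the scene. Friction and masses are not known exactly. Their poses are not given: they have to be found in the camera images.
- base: Fixed flat plywood base board with the footprint of the tank, 220 mm front to back (its x axis) by 300 mm left to right (its y axis), 6 mm thick, lying on the table. Origin at the centre of its underside. Its x axis points from the front edge (robot's side) to the back edge, its y axis to the left; it may be turned up to about 12 degrees.
- root: Dark root stump with spreading root feet, 70 mm front to back (x) by 80 mm left to right (y) by 55 mm high, loose, about 0.3 kg, already standing on the base, 85 mm left or right of the base's centre (the slate is on the other side), middle of the depth. Its outermost back and front points are 35 mm from its origin. Origin at the centre of its underside; its axes are parallel to those of the base.
- slate: Flat dark grey slate slab with a flat top, 75 mm front to back (x) by 90 mm left to right (y) by 16 mm thick, loose, about 0.26 kg, already lying on the base, 85 mm from the base's centre on the side opposite to the root stump. Its front and back edges are 37.5 mm from its origin. Origin at the centre of its underside; its axes are parallel to those of the base.
- burr_center (a point): Burr: squat, round, knotty ball of brown wood, 46 mm across (grip at about 43 mm), 40 mm high, flat underneath, about 50 g, standing on the table beside the base. The point is its centre, 20 mm above its underside. Its z axis points up; its yaw does not matter.
- branch_center (a point): Branch: thick, nearly straight brown stick lying flat, 120 mm long (its x axis), 28 mm wide (y; grip at about 24 mm across the middle), 26 mm high, about 60 g, lying on the table beside the base. The point is its centre, 13 mm above its underside. Either end may point left.
- cobble_center (a point): River stone: smooth light grey oval stone, 54 mm long (its x axis), 40 mm wide (y; grip across this), 36 mm high, flat underneath, about 0.12 kg, on the table beside the base. The point is its centre, 18 mm above its underside. Its yaw in the layout does not matter.
- stub_center (a point): Stub: short sawn length of round dark root with pale saw-cut ends, 32 mm across (grip at about 31 mm), 52 mm high, standing upright on one end on the table beside the base, about 50 g. The point is its centre, 26 mm above its underside; its z axis is the axis of the log and points up.
- tape_center (a point): Bystander: black tape measure with grey discs on its sides, 62 x 34 mm (x, y), 56 mm high, standing on the table among the pieces. The point is its centre, 28 mm above its underside.
- glue_center (a point): Bystander: small white glue bottle with a pointed grey nozzle, 40 mm across, 66 mm high, standing on the table among the pieces. The point is its centre, 33 mm above its underside.
There are look-alikes about, which are no part of the job. What is shaped like the part that bears burr_center but green is not meant. What is shaped like the part that bears cobble_center but pink is not meant.

How it is judged:
At the end, for the whole second after the job is handed in: Each within 13 mm both ways, on its support, at rest: burr centred on slate; stone at the midpoint of stump and slate; branch 30 mm clear behind stump (sideways 15 mm, parallel to back edge within 0.2 rad); stub upright, 30 mm clear in front of slate. Stump and slate moved under 10 mm (x of burr_center in the frame of slate between -0.013 and 0.013 m and y of burr_center in the frame of slate between -0.013 and 0.013 m and z of burr_center in the frame of slate between 0.032 and 0.04 m and angle between burr_center's own z axis and vertical below 0.2 rad and x of cobble_center in the frame of base between -0.013 and 0.013 m and y of cobble_center in the frame of base between -0.013 and 0.013 m and z of cobble_center in the frame of base below 0.029 m and x of branch_center in the frame of root between 0.066 and 0.092 m and y of branch_center in the frame of root between -0.015 and 0.015 m and angle between the x axis of branch_center and the y axis of base, either way round below 0.2 rad and z of branch_center in the frame of base below 0.026 m and x of stub_center in the frame of slate between -0.0965 and -0.0705 m and y of stub_center in the frame of slate between -0.013 and 0.013 m and z of stub_center in the frame of base below 0.037 m and angle between stub_center's own z axis and vertical below 0.15 rad and distance of each of root, slate from where it was at the start of the episode below 0.01 m and linear speed of each of burr, cobble, branch, stub below 0.02 m/s); the robot touches nothing.
It fails at once if The root stump or the slate is shifted by more than 15 mm (distance of any of root, slate from where it was at the start of the episode above 0.015 m).
It fails at once if The tape measure or the glue bottle is pushed more than 20 mm or knocked over (distance of any of tape_center, glue_center from where it was at the start of the episode above 0.02 m or angle between any of tape_center, glue_center's own z axis and vertical above 0.5 rad).
It also fails if it takes over 112 s, if anything falls off the work surface, if the arm or the gripper's body presses on something with over 40 N, if the wrist force passes 120 N, or if a joint passes its speed limit or range.

ROBOT

A 6-joint arm with a two-finger parallel gripper is mounted at the origin on the work surface. World frame = base frame: x ahead of the robot, y to its left, z up, the work surface at z = 0. Lengths are in m, angles in rad, forces in N, time in s.
With the tool pointing down it reaches from about 0.375 to 0.975 m from the base axis. Payload 3.8 kg.
Tool frame: the origin (TCP) lies midway between the tips of the shut fingers; the grasp point (between the pads) lies 19 mm behind it; z points along the fingers, y is the direction in which the jaws open and shut (so a half turn about z gives the same grasp; the last joint's range is limited). The gripper opens to 85 mm and grips with 20 to 120 N. Pads are 22 mm wide; open, the fingers measure 114 mm over their backs; the gripper's body (76 mm by 85 mm) begins 54 mm behind the grasp point. The pads swing forward as they close: fully open they stand 13 mm farther back than shut.
Start: joints at [-1.189, 0.264, 1.604, -0, 1.274, -0.037], TCP at [0.274, -0.617, 0.231] pointing down, gripper open.
Joint ranges: [-2.63, 2.63], [-0.94, 2.18], [0.31, 2.57], [-1.31, 4.45], [0, 2.66], [-2.55, 2.55]. Speed limits (rad/s): [2.57, 2.57, 3.14, 3.14, 3.14, 3.14].

INTERFACE

Orientations are given as a rotation vector (axis times angle).
In Python, from workcell import bot gives the robot as it stands. The module is installed in compiled form; this text tells all that it offers.
- The arm moves only by the tool move_arm, never from a script. Its argument "steps" is a list of rows, each a list of 5 numbers: the shift along the tool's x, y, z in mm, then the turn about the tool's z in degrees, then the opening in per cent of the stroke, from 0 (shut) to 100 (fully open). In form: [[tx, ty, tz, turn, claw], ...]. A call has 1 to 20 rows; each row is the pose to reach, as a shift and turn from the pose commanded when the call began, along the tool's axes at that moment; what a row does not reach only later rows make up. A row lasts 1/10 s, in which the tool goes at most 50 mm and 8.59 degrees, less where a joint would pass 70% of its speed; a pose out of reach is approached as far as the arm can. A call with a gripper value outside its range is refused whole. The fingers move at their own pace and stop on an object; "newtons" is the grip in N (left out, the last holds). Time passes only in rows, so rows that repeat a pose let the fingers close. It gives the time, the measured TCP pose, the force and the opening at its end, in the units of the state.
- bot.read_state(): the state, without advancing time (a new reading comes with each control period).
- bot.read_camera(name): name is "scene" or "top"; returns a dict with "pixels" (480x640x3 uint8, red, green, blue), "depth" (480x640 float32, m along the optical axis (not along the pixel's ray), 0 where there is no reading), "fovy" (degrees; the focal length in pixels is half the picture's height over the tangent of half this angle, whatever the lens; pixels are square), "cx", "cy" (the principal point, pixels), "xyz" and "attitude" of the camera in the world. Camera axes: x right, y up, looking along -z (the intrinsics and any distortion apply to the point x, -y, -z); pixel columns grow to the right and rows downward; lengths in m; the calibration is good to about 2 mm. A picture is of the moment at which its call begins.
- bot.finish_job(): hands the job in, once; it reports no verdict.
The state is a dict: "time": time; "q": joint angles; "joint_vel": joint speeds; "joint_torque": joint torques, N m; "tool_pos": TCP position; "tcp_rot": TCP orientation; "wrist_force": force on the tool from outside, world axes, zero at the start; "torque": the same for the moment, N m; "width": opening from 0.0 (shut) to 1.0 (fully open).
Only numpy, scipy, OpenCV 4.12 (cv2) and the standard library are available. Lean on these libraries where they do the work, as an engineer would, in place of code of your own. Each camera call takes 0.05 s, during which the arm holds its last target.

## Working session

There is one attempt and no reset: what is moved stays moved. The work goes in short steps, Python scripts to look and compute and a tool call to move; the robot and the scene stay as the last step left them, time stands still between calls to the robot, and variables do not carry over. Pictures are saved under pics/ and viewed, and the job is handed in when it is done.

Besides the shell and the picture viewer there is one more tool, called in YAML: its name, and indented under it one key for each argument. move_arm: Moves the arm, as the interface text tells. Its arguments: {"type":"object","properties":{"steps":{"type":"array","items":{"type":"array","items":{"type":"number"}}},"newtons":{"type":"number"}},"required":["steps"]}

```bash
mkdir -p pics; cat > h.py <<'E'
import numpy as np, cv2
from scipy.spatial.transform import Rotation as R
from workcell import bot
def grab(n):
    c=bot.read_camera(n); np.savez(f'{n}.npz',**c); return c
def load(n):
    return dict(np.load(f'{n}.npz',allow_pickle=True))
def Rc(c):
    a=np.array(c['attitude'],float)
    return R.from_rotvec(a).as_matrix() if a.shape==(3,) else (R.from_quat(a).as_matrix() if a.shape==(4,) else a)
def ray(c,u,v,z):
    f=240/np.tan(np.radians(float(c['fovy']))/2)
    d=Rc(c)@np.array([(u-c['cx'])/f,-(v-c['cy'])/f,-1.0]); o=np.array(c['xyz'],float)
    return o+d*(z-o[2])/d[2]
def cloud(c):
    f=240/np.tan(np.radians(float(c['fovy']))/2)
    v,u=np.mgrid[0:480,0:640]; D=c['depth']
    P=np.stack([(u-c['cx'])/f*D,-(v-c['cy'])/f*D,-D],-1)
    return P@Rc(c).T+np.array(c['xyz'],float)
E
python3 - <<'E'
from h import *
for n in('scene','top'):
    c=grab(n); print({k:(v if k not in('pixels','depth') else v.shape) for k,v in c.items()})
    cv2.imwrite(f'pics/{n}0.png',c['pixels'][:,:,::-1])
s=bot.read_state();print(s)
E
```

```text
{'pixels': (480, 640, 3), 'depth': (480, 640), 'fovy': 42.92814072402679, 'cx': 318.885163435109, 'cy': 251.30624966438177, 'xyz': array([ 1.31447205, -0.016051  ,  1.01412883]), 'attitude': array([0.54176325, 0.54384281, 1.50381229])}
{'pixels': (480, 640, 3), 'depth': (480, 640), 'fovy': 52.133187800211005, 'cx': 330.0486596357166, 'cy': 242.0068747684431, 'xyz': array([0.2487917 , 0.01061509, 1.33515753]), 'attitude': array([ 0.15515966, -0.16346525, -1.63263198])}
{'time': 0.1, 'q': array([-1.18891098e+00,  2.64679423e-01,  1.60527490e+00, -3.67682857e-06,
        1.27372277e+00, -3.69143981e-02]), 'joint_vel': array([-0.00135465, -0.00179592, -0.00359604, -0.00021112,  0.00081225,
       -0.00125665]), 'joint_torque': array([ 5.86460264e-04, -5.16706824e+01, -3.68590450e+01, -5.54731480e-05,
        6.27710469e-03, -1.32387635e-05]), 'tool_pos': array([ 0.27423077, -0.61603298,  0.23006523]), 'tcp_rot': array([-3.07095874e+00, -6.52626942e-01,  5.67028732e-04]), 'wrist_force': array([ 0.16031537,  1.81330597, -0.19669965]), 'torque': array([-0.00959766,  0.01443299,  0.03171188]), 'width': 0.9969881501621164}
```

View pics/scene0.png

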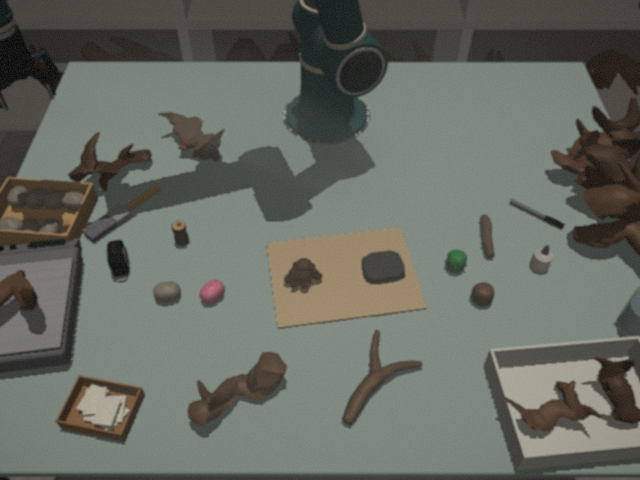

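View pics/top0.png

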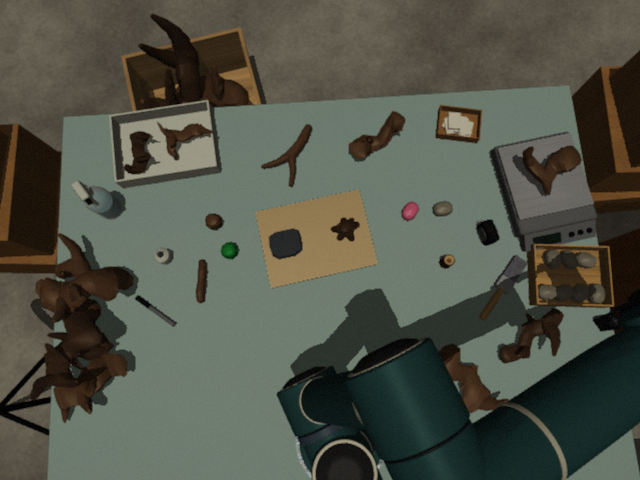

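The scene view shows the base in the middle at (345,275), with the stump at (303,273) and the slate at (383,267). Top view:
- Brown burr at (214,221); its look-alike is the green ball at (230,250).
- Grey stone at (442,208); its look-alikes are the pink one at (411,211) and the grey stones in the tray at about (570,260–295).
- Branch at (202,281); it could be confused with the pen at (155,311) or the forked root at (290,160).
- Stub at (447,261).
- Tape at (487,232) and glue at (163,256).

I choose the brown burr, the loose grey stone, the stick at (202,281) and the pale-topped stub.

```bash
python3 - <<'E'
from h import *
t=load('top'); s=load('scene')
im=t['pixels'][:,:,::-1]
a=cv2.resize(im[190:310,140:300],None,fx=2.5,fy=2.5,interpolation=cv2.INTER_CUBIC)
b=cv2.resize(im[190:310,340:500],None,fx=2.5,fy=2.5,interpolation=cv2.INTER_CUBIC)
i2=s['pixels'][:,:,::-1]
d=cv2.resize(i2[200:320,420:580],None,fx=2.5,fy=2.5,interpolation=cv2.INTER_CUBIC)
e=cv2.resize(i2[200:320,90:250],None,fx=2.5,fy=2.5,interpolation=cv2.INTER_CUBIC)
cv2.imwrite('pics/crop1.png',np.clip(np.vstack([np.hstack([a,b]),np.hstack([d,e])])*1.6,0,255).astype(np.uint8))
for n,c in(('top',t),('scene',s)):
    P=cloud(c); 
    for nm,(u,v) in dict(top={'table':(320,310),'base':(310,220),'slate':(285,243),'burr':(214,221),'branch':(202,281),'stone':(442,208),'stub':(447,261),'tape':(487,232),'glue':(163,256),'root':(345,229)},scene={'base':(340,300),'slate':(383,266),'burr':(482,293),'branch':(487,235),'stone':(167,291),'stub':(179,226),'tape':(118,258),'glue':(541,260),'root':(303,270),'table':(250,380)})[n].items():
        print(n,nm,P[v,u].round(4),c['depth'][v,u].round(3))
E
```

```text
top table [0.3349 0.034  0.005 ] 1.32
top base [0.5851 0.0459 0.0078] 1.367
top slate [0.5221 0.1177 0.0195] 1.342
top burr [0.5911 0.3049 0.043 ] 1.331
top branch [0.4322 0.3446 0.0249] 1.316
top stone [ 0.5867 -0.3173  0.0377] 1.343
top stub [ 0.437  -0.3095  0.0559] 1.295
top tape [ 0.5081 -0.4257  0.0541] 1.312
top glue [0.5041 0.4433 0.0421] 1.313
top root [ 0.5411 -0.0472  0.059 ] 1.309
scene base [0.6021 0.0244 0.0034] 1.233
scene slate [0.528  0.1146 0.0205] 1.267
scene burr [0.6085 0.303  0.0371] 1.202
scene branch [0.4431 0.3448 0.0217] 1.319
scene stone [ 0.6018 -0.3195  0.0328] 1.211
scene stub [ 0.4428 -0.3165  0.0491] 1.3
scene tape [ 0.5354 -0.4253  0.0547] 1.237
scene glue [0.5221 0.4399 0.0337] 1.26
scene root [ 0.5603 -0.0502  0.048 ] 1.225
scene table [ 0.8049 -0.1384  0.0482] 1.069
```

View pics/crop1.png

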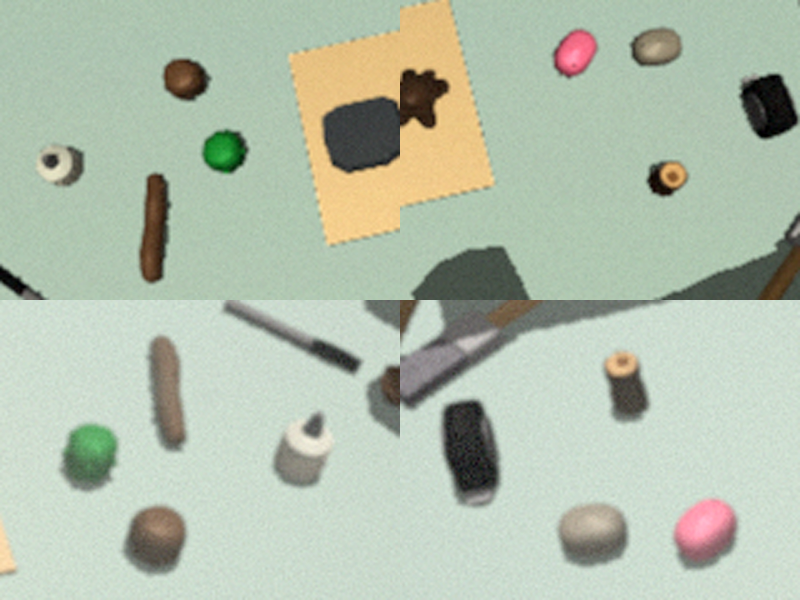

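The crops confirm the choice: a brown ball, a brown stick, a grey-beige stone (pink one beside it), and a stub with a pale ringed top. Green and pink stay put. Next I measure the base and the pieces in both views.

```bash
cat > meas.py <<'E'
from h import *
H={'burr':.040,'branch':.026,'stone':.036,'stub':.052,'tape':.056,'glue':.066,'green':.04,'pink':.036}
def bg_mask(c,P):
    # foreground: not table colour, by HSV
    hsv=cv2.cvtColor(c['pixels'],cv2.COLOR_RGB2HSV); return hsv
def base(c):
    hsv=cv2.cvtColor(c['pixels'],cv2.COLOR_RGB2HSV)
    m=cv2.inRange(hsv,(8,60,110),(25,180,255))
    n,l,st,ce=cv2.connectedComponentsWithStats(m)
    best=max(range(1,n),key=lambda i:st[i,4] if 250<ce[i,0]<400 and 180<ce[i,1]<320 else 0)
    cn,_=cv2.findContours((l==best).astype(np.uint8),cv2.RETR_EXTERNAL,cv2.CHAIN_APPROX_NONE)
    pts=max(cn,key=len)[:,0,:]
    W=np.array([ray(c,u,v,.006)[:2] for u,v in pts])
    hull=cv2.convexHull((W*1000).astype(np.float32))
    (x,y),(w,h),a=cv2.minAreaRect(hull)
    b=cv2.boxPoints(((x,y),(w,h),a))
    d=b[1]-b[0] if np.linalg.norm(b[1]-b[0])>np.linalg.norm(b[2]-b[1]) else b[2]-b[1]
    if d[1]<0:d=-d
    yaw=np.arctan2(-d[0],d[1])
    return np.array([x,y])/1000,(w,h),yaw
def blob(c,seed_xy,h,r=.05,zmin=.010,zlo=None):
    P=cloud(c); m=(np.hypot(P[...,0]-seed_xy[0],P[...,1]-seed_xy[1])<r)&(P[...,2]>zmin)&(c['depth']>0)
    return P,m
E
python3 - <<'E'
from meas import *
for n in('top','scene'):
    c=load(n); print(n,'base',*base(c))
    P=cloud(c); 
    t=(c['depth']>0)&(abs(P[...,2])<.02)&(P[...,0]>.35)&(P[...,0]<.75)&(abs(P[...,1])<.5)
    print('table z med',np.median(P[t][:,2]), np.percentile(P[t][:,2],[5,95]))
    hsv=cv2.cvtColor(c['pixels'],cv2.COLOR_RGB2HSV)
    for nm,(u,v) in dict(top={'burr':(214,221),'branch':(202,281),'stone':(442,208),'stub':(447,261),'slate':(285,243),'root':(345,229),'table':(390,260)},scene={'burr':(482,293),'branch':(487,235),'stone':(167,291),'stub':(179,236),'slate':(383,266),'root':(303,270),'table':(250,240)})[n].items(): print(nm,hsv[v,u],end=' ')
    print()
E
```

```text
top base [0.53543799 0.03365108] (220.36253356933594, 300.0409851074219) 0.15563361
table z med 0.0013904108392064352 [-0.00366409  0.00924166]
burr [ 12 127  84] branch [ 13 165  51] stone [ 21  56 119] stub [ 15 155 102] slate [110  18  43] root [ 13 123  60] table [ 60  31 123] 
scene base [0.53796893 0.03114738] (219.33322143554688, 297.5393371582031) 0.15667343
table z med -0.0004158775835070294 [-0.00415634  0.0074704 ]
burr [15 70 95] branch [15 63 89] stone [ 19  33 122] stub [11 40 51] slate [30  8 67] root [18 55 69] table [ 60  15 138]
```

```bash
cat >> meas.py <<'E'
def comp(c,u,v,thr=14,pad=40):
    lab=cv2.cvtColor(c['pixels'],cv2.COLOR_RGB2LAB).astype(float)
    u0,v0=max(u-pad,0),max(v-pad,0)
    w=lab[v0:v+pad,u0:u+pad]; bgc=np.median(w.reshape(-1,3),0)
    d=np.abs(w-bgc); m=((d[...,0]>22)|(d[...,1]>6)|(d[...,2]>6)).astype(np.uint8)
    m=cv2.morphologyEx(m,cv2.MORPH_OPEN,np.ones((2,2),np.uint8))
    n,l,st,ce=cv2.connectedComponentsWithStats(m)
    i=l[v-v0,u-u0]
    mm=(l==i); return mm,u0,v0,(st[i],ce[i]+[u0,v0])
S=dict(top={'burr':(214,221),'branch':(202,281),'stone':(442,208),'stub':(449,260),'tape':(487,232),'glue':(163,256),'green':(230,250),'pink':(411,211)},scene={'burr':(482,293),'branch':(487,235),'stone':(167,291),'stub':(179,236),'tape':(118,258),'glue':(541,260),'green':(456,260),'pink':(211,291)})
E
python3 - <<'E'
from meas import *
vis=[]
for n in('top','scene'):
    c=load(n); im=c['pixels'][:,:,::-1].copy()
    for k,(u,v) in S[n].items():
        m,u0,v0,(st,ce)=comp(c,u,v)
        p=ray(c,*ce,H[k]/2)
        ys,xs=np.nonzero(m); W=np.array([ray(c,x+u0,y+v0,H[k]/2)[:2]*1000 for x,y in zip(xs,ys)])
        (rc,sz,a)=cv2.minAreaRect(W.astype(np.float32))
        cov=np.cov(W.T); e,V=np.linalg.eigh(cov); ang=np.degrees(np.arctan2(V[1,1],V[0,1]))
        print(n,k,p[:2].round(4),'rectc',np.round(rc,1),'size',np.round(sz,1),'major ang',ang.round(1), 'px',st[4])
        sub=im[v0:v0+m.shape[0],u0:u0+m.shape[1]]; 
        cn,_=cv2.findContours(m.astype(np.uint8),cv2.RETR_EXTERNAL,cv2.CHAIN_APPROX_NONE); cv2.drawContours(im,cn,-1,(0,0,255),1,offset=(u0,v0))
    cv2.imwrite(f'pics/mask_{n}.png',im)
    # slate / root
    hsv=cv2.cvtColor(c['pixels'],cv2.COLOR_RGB2HSV)
    m=(hsv[...,2]<100).astype(np.uint8)
    nn,l,st,ce=cv2.connectedComponentsWithStats(m)
    for nm,(u,v),z in (('slate',dict(top=(285,243),scene=(383,268))[n],.014),('root',dict(top=(345,229),scene=(303,270))[n],.02)):
        i=l[v,u]; p=ray(c,*ce[i],z); print(nm,st[i],p)
yaw=.156;b=np.array([.5367,.0324]);yv=np.array([-np.sin(yaw),np.cos(yaw)])
print('slate exp',b+.085*yv,'root exp',b-.085*yv)
E
```

```text
top burr [0.5935 0.3081] rectc [592.8 307.7] size [50.6 48.3] major ang 48.5 px 264
top branch [0.4311 0.3462] rectc [431.5 345.7] size [ 31.3 119.8] major ang 175.8 px 451
top stone [ 0.5871 -0.3245] rectc [ 587.4 -324.5] size [56.1 43.1] major ang 101.1 px 271
top stub [ 0.4394 -0.3169] rectc [ 438.7 -318. ] size [41.3 38.3] major ang 119.2 px 193
top tape [ 0.5109 -0.4367] rectc [ 511.7 -436.4] size [71.7 56.6] major ang -168.3 px 483
top glue [0.5103 0.452 ] rectc [510.4 451.8] size [16.8 13.7] major ang 65.3 px 37
top green [0.5096 0.2666] rectc [508.5 265.9] size [49.5 47.1] major ang 106.2 px 267
top pink [ 0.5869 -0.2339] rectc [ 586.4 -233.9] size [41.2 59. ] major ang 140.5 px 263
slate [269 229  34  30 798] [0.52230159 0.11743972 0.014     ]
root [331 218  29  23 418] [ 0.55079891 -0.05025441  0.02      ]
scene burr [0.605  0.3085] rectc [603.8 308.4] size [45.1 71.4] major ang 156.0 px 563
scene branch [0.4449 0.3466] rectc [442.  346.7] size [ 28.1 133.7] major ang 174.5 px 541
scene stone [ 0.5894 -0.3258] rectc [ 584.7 -328.1] size [217.7 162.4] major ang -162.6 px 5667
scene stub [ 0.4499 -0.3151] rectc [ 448.6 -315. ] size [82.1 33.4] major ang -162.8 px 394
scene tape [ 0.523  -0.4333] rectc [ 522.5 -433.3] size [120.7  43.9] major ang -159.6 px 833
scene glue [0.5248 0.4339] rectc [514.6 445.2] size [169.3 246.5] major ang 161.3 px 5605
scene green [0.521 0.268] rectc [520.6 268.1] size [43.8 73.6] major ang 160.9 px 494
scene pink [ 0.5982 -0.2312] rectc [ 597.5 -231.7] size [69.5 50. ] major ang 176.4 px 580
slate [ 362  251   43   33 1172] [0.5262835  0.11432323 0.014     ]
root [285 259  37  34 825] [ 0.55318767 -0.0523553   0.02      ]
slate exp [0.52349372 0.11636782] root exp [ 0.54990628 -0.05156782]
```

View pics/mask_top.png

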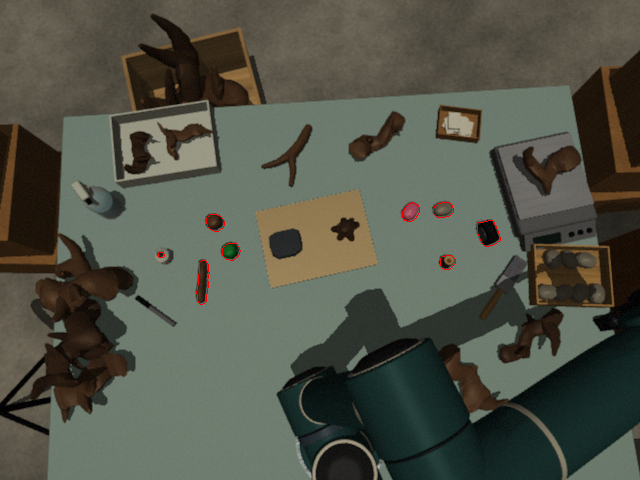

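View pics/mask_scene.png

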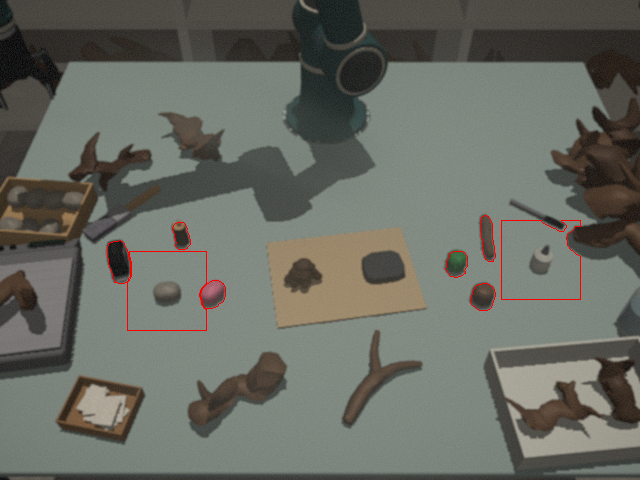

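Masks are good in the top view. In the scene view, shadows stretch them and two windows failed (stone, glue). Top and scene agree on the base to about 3 mm. I still need the stub's saw-cut top from both views, plus a better stone and glue.

```bash
cat >> h.py <<'E'
def shift(target,jaw_deg,turn=True):
    """print tool-frame shift (mm) & turn (deg) from measured pose to TCP target with jaw (tool y) along jaw_deg (mod 180)"""
    s=bot.read_state(); M=R.from_rotvec(s['tcp_rot']).as_matrix()
    d=M.T@(np.array(target)-s['tool_pos'])*1000
    ja=np.degrees(np.arctan2(M[1,1],M[0,1])); t=-(jaw_deg-ja); t=(t+90)%180-90
    print('at',s['tool_pos'].round(4),'jaw',ja.round(1),'tilt',M[2,2].round(4),'-> shift',d.round(1),'turn',round(t,1),'q6',np.degrees(s['q'][5]).round(0),'t',s['time'],'w',round(s['width'],3))
E
python3 - <<'E'
from meas import *
for n,(u,v) in dict(top=(449,260),scene=(179,226)).items():
    c=load(n); hsv=cv2.cvtColor(c['pixels'],cv2.COLOR_RGB2HSV)[v-14:v+14,u-14:u+14]
    m=(hsv[...,0]>4)&(hsv[...,0]<24)&(hsv[...,1]>45)&(hsv[...,2]>80)
    ys,xs=np.nonzero(m); p=(xs.mean()+u-14,ys.mean()+v-14); print('stub',n,len(xs),p,ray(c,*p,.052))
for n in('top','scene'):
    c=load(n);P=cloud(c)
    for k,g,h in(('stone',(.587,-.3245),.036),('stub',(.439,-.317),.052),('burr',(.594,.308),.04),('branch',(.432,.346),.026),('tape',(.51,-.434),.056),('glue',(.507,.448),.066)):
        m=(np.hypot(P[...,0]-g[0],P[...,1]-g[1])<(.075 if k=='branch' else .05))&(P[...,2]>h*.55)&(P[...,2]<h+.01)
        Q=P[m][:,:2]
        if len(Q)<5: continue
        e,V=np.linalg.eigh(np.cov(Q.T)); rc=cv2.minAreaRect((Q*1000).astype(np.float32))
        print(n,k,len(Q),Q.mean(0).round(4),'rect',np.round(rc[0],1),np.round(rc[1],1),'ang',np.degrees(np.arctan2(V[1,1],V[0,1])).round(1))
shift((.587,-.3245,.12),11)
E
```

```text
stub top 87 (np.float64(448.9655172413793), np.float64(259.44827586206895)) [ 0.44138102 -0.31614846  0.052     ]
stub scene 106 (np.float64(178.12264150943395), np.float64(225.35849056603774)) [ 0.44362221 -0.31771685  0.052     ]
top stone 223 [ 0.5865 -0.3213] rect [ 587.5 -323.1] [36.9 52.1] ang 95.0
top stub 121 [ 0.4387 -0.3149] rect [ 440.  -317.1] [29.7 28.7] ang 102.9
top burr 193 [0.5928 0.3084] rect [592.7 309. ] [39.4 42.2] ang 60.5
top branch 340 [0.4307 0.3476] rect [432.8 347.8] [ 23.5 116.7] ang 176.0
top tape 348 [ 0.5085 -0.4322] rect [ 510.  -435.2] [61.4 38.7] ang -164.7
top glue 148 [0.5053 0.4461] rect [506.2 447.8] [36.8 37. ] ang 144.3
scene stone 373 [ 0.597  -0.3239] rect [ 594.2 -324.8] [50.9 38.5] ang 101.6
scene stub 201 [ 0.447  -0.3176] rect [ 444.5 -318.6] [32.2 28.5] ang -137.9
scene burr 344 [0.6033 0.3059] rect [600.7 306.5] [43.3 38.6] ang 67.1
scene branch 374 [0.439  0.3452] rect [436.8 345.5] [ 24.3 118. ] ang 176.0
scene tape 523 [ 0.5224 -0.4339] rect [ 515.6 -438.1] [65.1 37.7] ang -168.5
scene glue 187 [0.5143 0.4439] rect [512.8 444.3] [33.2 37.4] ang 56.7
at [ 0.2742 -0.616   0.2301] jaw -66.0 tilt -1.0 -> shift [ 404.3 -138.9  110.4] turn -77.0 q6 -2.0 t 0.1 w 0.997
```

move_arm:
  steps:
    - [404,-139,0,-77,100]
    - [404,-139,0,-77,100]
    - [404,-139,0,-77,100]
    - [404,-139,0,-77,100]
    - [404,-139,0,-77,100]
    - [404,-139,0,-77,100]
    - [404,-139,0,-77,100]
    - [404,-139,0,-77,100]
    - [404,-139,0,-77,100]
    - [404,-139,0,-77,100]
    - [404,-139,0,-77,100]
    - [404,-139,60,-77,80]
    - [404,-139,100,-77,80]
    - [404,-139,100,-77,80]
    - [404,-139,100,-77,80]
  newtons: 40

```text
time: 1.6
tool_pos: [0.5852, -0.3259, 0.1303]
tcp_rot: [-1.999, -2.419, 0.001]
wrist_force: [-0.0, 0.2, -0.1]
width: 0.801
```

```bash
python3 - <<'E'
from h import *
shift((.5885,-.3245,.003),10)
c=grab('scene');cv2.imwrite('pics/s1.png',c['pixels'][150:400,80:400,::-1].repeat(2,0).repeat(2,1))
E
```

```text
at [ 0.5852 -0.3259  0.1303] jaw 10.9 tilt -1.0 -> shift [  0.5   3.9 127.2] turn 0.9 q6 -42.0 t 1.6 w 0.801
```

View pics/s1.png

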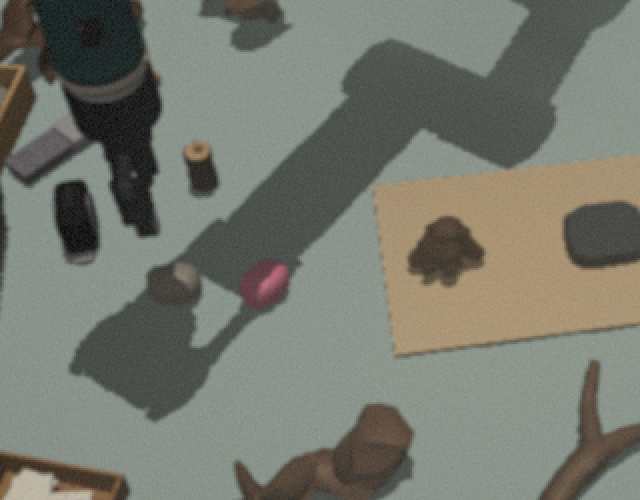

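The gripper (crop about (135,200)) hangs above the grey stone at (172,285), clear of the tape at (77,220). Descend and grip.

move_arm:
  steps:
    - [0,4,40,1,80]
    - [0,4,80,1,80]
    - [0,4,105,1,80]
    - [0,4,118,1,80]
    - [0,4,126,1,80]
    - [0,4,127,1,80]
    - [0,4,127,1,40]
    - [0,4,127,1,20]
    - [0,4,127,1,20]
    - [0,4,127,1,20]
    - [0,4,127,1,20]
    - [0,4,127,1,20]
    - [0,4,127,1,20]
  newtons: 40

```text
time: 2.95
tool_pos: [0.5925, -0.3256, 0.0067]
tcp_rot: [2.017, 2.404, 0.001]
wrist_force: [-0.5, -0.3, 6.3]
width: 0.432
```

move_arm:
  steps:
    - [0,0,-10,0,20]
    - [0,0,-40,0,20]
    - [0,0,-90,0,20]
    - [0,0,-120,0,20]
    - [0,0,-120,0,20]
  newtons: 40

```text
time: 3.45
tool_pos: [0.5949, -0.3269, 0.1319]
tcp_rot: [2.012, 2.397, 0.003]
wrist_force: [1.1, -0.1, -1.1]
width: 0.434
```

```bash
python3 - <<'E'
from h import *
shift((.5367,.0324,.12),8.9)
c=grab('scene');cv2.imwrite('pics/s2.png',c['pixels'][150:400,80:400,::-1].repeat(2,0).repeat(2,1))
E
```

```text
at [ 0.5949 -0.3269  0.1319] jaw 10.0 tilt -0.9999 -> shift [364.    5.    9.1] turn 1.1 q6 -41.0 t 3.45 w 0.434
```

View pics/s2.png

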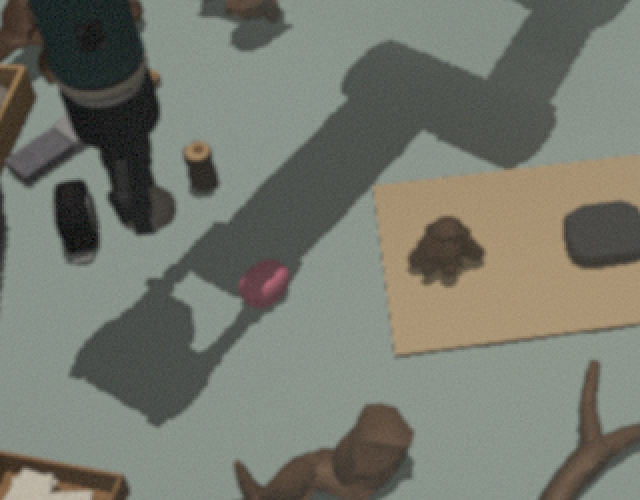

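```bash
python3 - <<'E'
from h import *
s=bot.read_state();print(s['tool_pos'],s['q'],s['joint_vel'].round(3),s['wrist_force'])
c=load('scene');cv2.imwrite('pics/s2b.png',np.clip(cv2.resize(c['pixels'][200:280,110:190,::-1],None,fx=7,fy=7,interpolation=cv2.INTER_CUBIC)*1.8,0,255).astype(np.uint8))
P=cloud(c)
m=(P[...,2]>.1)&(P[...,2]<.175)&(np.hypot(P[...,0]-.59,P[...,1]+.325)<.06)
hsv=cv2.cvtColor(c['pixels'],cv2.COLOR_RGB2HSV)
m2=m&(hsv[...,2]>75)
for q in(m,m2):
    print(q.sum(),P[q].min(0),P[q].max(0),P[q].mean(0))
E
```

```text
[ 0.59312208 -0.32582811  0.12851624] [-5.39153875e-01  3.38597618e-01  1.70388424e+00  2.46781713e-05
  1.09202983e+00 -7.13671616e-01] [-0.001  0.049  0.066 -0.    -0.004 -0.001] [ 0.23929268 -0.3579889  -1.94017076]
337 [ 0.56687187 -0.3499504   0.12814225] [ 0.63062748 -0.29973937  0.17315271] [ 0.60585343 -0.31432872  0.14990648]
63 [ 0.56687187 -0.3499504   0.12814225] [ 0.62731419 -0.29977618  0.17315271] [ 0.60264565 -0.3188605   0.14225402]
```

View pics/s2b.png

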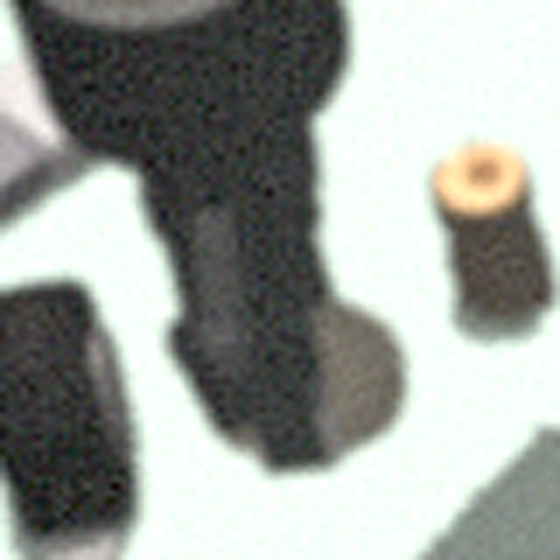

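The stone is held between the fingers. Now carry it to the centre of the base.

move_arm:
  steps:
    - [40,2,0,1,20]
    - [90,3,0,1,20]
    - [140,4,0,1,20]
    - [190,5,0,1,20]
    - [240,5,0,1,20]
    - [290,5,0,1,20]
    - [330,5,0,1,20]
    - [355,5,0,1,20]
    - [364,5,0,1,20]
    - [364,5,0,1,20]
    - [364,5,20,1,20]
    - [364,5,40,1,20]
    - [364,5,55,1,20]
    - [364,5,60,1,20]
    - [364,5,60,1,20]
    - [364,5,60,1,20]

```text
time: 5.1
tool_pos: [0.5333, 0.0343, 0.0647]
tcp_rot: [2.041, 2.388, 0.001]
wrist_force: [-0.3, -0.5, -1.7]
width: 0.434
```

```bash
python3 - <<'E'
from h import *
shift((.5367,.0324,.0145),8.9)
c=grab('scene');shift((.5367,.0324,.0145),8.9)
cv2.imwrite('pics/s3.png',cv2.resize(c['pixels'][180:340,240:440,::-1],None,fx=4,fy=4)[:600])
E
```

```text
at [0.5333 0.0343 0.0647] jaw 9.0 tilt -1.0 -> shift [-2.4  3.  50.2] turn 0.1 q6 -8.0 t 5.1 w 0.434
at [0.5337 0.0344 0.0652] jaw 9.0 tilt -1.0 -> shift [-2.5  2.6 50.7] turn 0.1 q6 -8.0 t 5.15 w 0.43
```

View pics/s3.png

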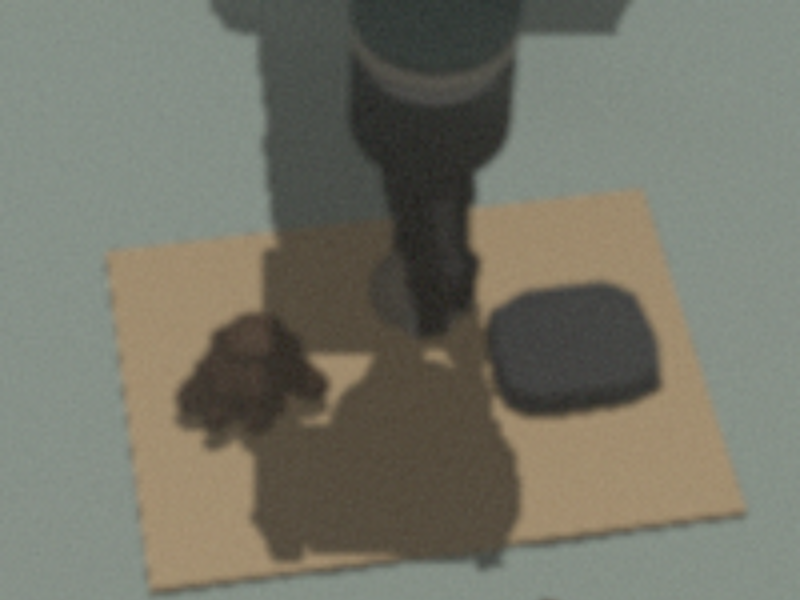

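```bash
python3 - <<'E'
from h import *
c=load('scene')
for z in(.07,.08): 
    p=ray(c,332.5,253,z); print(z,p)
P=cloud(c); hsv=cv2.cvtColor(c['pixels'],cv2.COLOR_RGB2HSV)
for v in range(246,264,3): print(v,[(u,P[v,u].round(3).tolist(),hsv[v,u].tolist()) for u in range(330,346,3)])
E
```

```text
0.07 [0.53410253 0.00895118 0.07      ]
0.08 [0.54236803 0.00868636 0.08      ]
246 [(330, [0.461, 0.005, 0.006], [19, 73, 84]), (333, [0.524, 0.01, 0.079], [23, 55, 79]), (336, [0.532, 0.016, 0.089], [18, 19, 67]), (339, [0.536, 0.021, 0.094], [10, 43, 71]), (342, [0.563, 0.026, 0.126], [26, 34, 52]), (345, [0.594, 0.03, 0.162], [30, 53, 43])]
249 [(330, [0.47, 0.005, 0.006], [18, 77, 83]), (333, [0.536, 0.01, 0.085], [16, 53, 72]), (336, [0.54, 0.015, 0.09], [15, 44, 69]), (339, [0.543, 0.021, 0.093], [21, 36, 71]), (342, [1.314, -0.016, 1.014], [27, 45, 51]), (345, [0.593, 0.03, 0.153], [11, 49, 42])]
252 [(330, [0.479, 0.005, 0.007], [19, 70, 87]), (333, [0.542, 0.01, 0.082], [22, 40, 71]), (336, [0.546, 0.015, 0.087], [24, 38, 67]), (339, [0.548, 0.021, 0.09], [20, 43, 71]), (342, [0.565, 0.026, 0.111], [30, 33, 54]), (345, [0.594, 0.03, 0.146], [0, 34, 45])]
255 [(330, [0.487, 0.005, 0.007], [22, 88, 84]), (333, [0.544, 0.01, 0.075], [16, 62, 70]), (336, [0.55, 0.015, 0.083], [23, 35, 65]), (339, [0.551, 0.021, 0.084], [21, 44, 75]), (342, [0.559, 0.027, 0.094], [5, 26, 60]), (345, [0.591, 0.031, 0.133], [30, 31, 41])]
258 [(330, [0.497, 0.005, 0.009], [20, 75, 88]), (333, [0.495, 0.012, 0.006], [16, 69, 81]), (336, [0.55, 0.016, 0.074], [16, 44, 64]), (339, [0.551, 0.022, 0.075], [23, 34, 68]), (342, [0.561, 0.027, 0.087], [38, 15, 66]), (345, [0.585, 0.031, 0.117], [34, 44, 41])]
261 [(330, [0.504, 0.005, 0.007], [21, 72, 82]), (333, [0.503, 0.011, 0.005], [18, 74, 86]), (336, [0.501, 0.018, 0.004], [18, 68, 75]), (339, [0.553, 0.022, 0.068], [18, 59, 74]), (342, [0.559, 0.027, 0.075], [30, 29, 70]), (345, [0.566, 0.033, 0.084], [15, 50, 41])]
```

The stone's left end is at y≈0.009, so its centre is near 0.035, matching the TCP: it is centred in the hand. Lower it.

move_arm:
  steps:
    - [-1,1,15,0,20]
    - [-2,2,30,0,20]
    - [-2,2,38,0,20]
    - [-2,2,42,0,20]
    - [-2,2,45,0,20]
    - [-2,2,47,0,20]
    - [-2,2,49,0,20]
    - [-2,2,50,0,20]
    - [-2,2,51,0,20]
    - [-2,2,51,0,20]

```text
time: 6.15
tool_pos: [0.5351, 0.0331, 0.0134]
tcp_rot: [2.04, 2.389, 0.0]
wrist_force: [-0.3, 0.3, -0.8]
width: 0.43
```

move_arm:
  steps:
    - [0,0,1,0,20]
    - [0,0,1,0,20]
    - [0,0,1,0,20]

```text
time: 6.45
tool_pos: [0.5353, 0.0331, 0.0127]
tcp_rot: [2.04, 2.389, 0.001]
wrist_force: [-0.9, -0.1, 2.0]
width: 0.435
```

move_arm:
  steps:
    - [0,0,1,0,20]
    - [0,0,1,0,20]
    - [0,0,1,0,20]

```text
time: 6.75
tool_pos: [0.5353, 0.0331, 0.0126]
tcp_rot: [2.04, 2.389, 0.0]
wrist_force: [-3.0, 0.4, 9.1]
width: 0.434
```

move_arm:
  steps:
    - [0,0,-1,0,50]
    - [0,0,-1,0,65]
    - [0,0,-1,0,70]
    - [0,0,-5,0,70]
    - [0,0,-20,0,70]
    - [0,0,-50,0,70]
    - [0,0,-90,0,70]
    - [0,0,-130,0,70]
    - [0,0,-130,0,70]
    - [0,0,-130,0,70]

```text
time: 7.75
tool_pos: [0.5365, 0.0331, 0.144]
tcp_rot: [2.038, 2.386, 0.005]
wrist_force: [-0.2, 0.3, -0.4]
width: 0.705
```

```bash
python3 - <<'E'
from h import *
c=grab('scene');shift((.4425,-.317,.13),98.9-90)
cv2.imwrite('pics/s4.png',cv2.resize(c['pixels'][180:340,240:440,::-1],None,fx=4,fy=4)[:600])
P=cloud(c)
m=(np.hypot(P[...,0]-.537,P[...,1]-.033)<.035)&(P[...,2]>.02)&(P[...,2]<.05)
print(P[m][:,:2].mean(0),cv2.minAreaRect((P[m][:,:2]*1000).astype(np.float32)))
E
```

```text
at [0.5351 0.0331 0.1421] jaw 9.0 tilt -1.0 -> shift [-331.3 -146.2   12. ] turn 0.1 q6 -8.0 t 7.8 w 0.7
[0.54315224 0.03222321] ((539.966796875, 32.251922607421875), (36.021053314208984, 51.929439544677734), 3.7440619468688965)
```

View pics/s4.png

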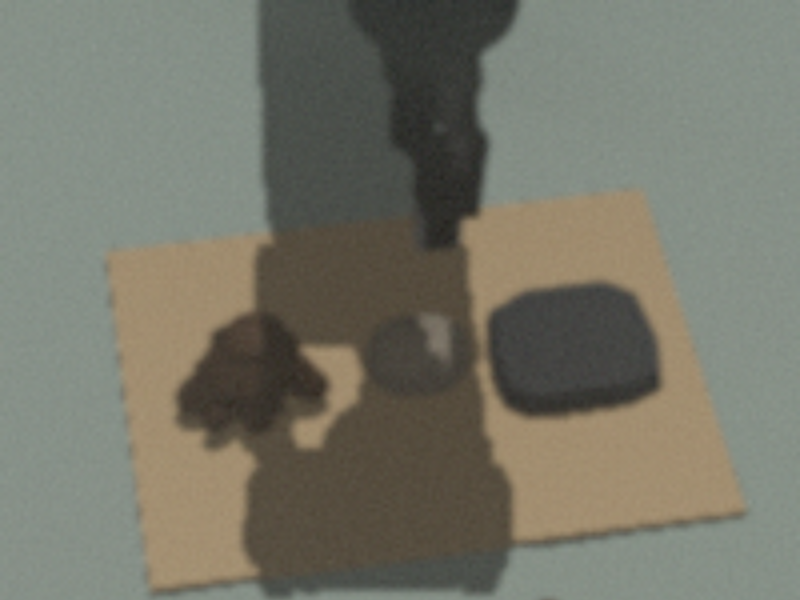

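The stone stands between stump and slate (crop about (417,352)), and neither has shifted. Next is the stub.

move_arm:
  steps:
    - [-40,-18,0,8,80]
    - [-85,-37,0,16,80]
    - [-130,-57,0,24,80]
    - [-175,-77,0,32,80]
    - [-220,-97,0,40,80]
    - [-260,-115,0,48,80]
    - [-300,-132,0,56,80]
    - [-325,-143,0,64,80]
    - [-331,-146,0,72,80]
    - [-331,-146,0,80,80]
    - [-331,-146,0,88,80]
    - [-331,-146,0,90,80]
    - [-331,-146,40,90,80]
    - [-331,-146,60,90,80]
    - [-331,-146,60,90,80]
    - [-331,-146,60,90,80]

```text
time: 9.4
tool_pos: [0.4415, -0.3159, 0.08]
tcp_rot: [-3.13, -0.246, 0.004]
wrist_force: [0.8, 0.4, 0.8]
width: 0.801
```

```bash
python3 - <<'E'
from h import *
c=grab('scene');shift((.4425,-.317,.010),-81.1)
cv2.imwrite('pics/s5.png',cv2.resize(c['pixels'][170:300,90:260,::-1],None,fx=4,fy=4))
E
```

```text
at [ 0.4425 -0.3167  0.0813] jaw -81.0 tilt -1.0 -> shift [-0.1  0.4 71.3] turn 0.1 q6 43.0 t 9.45 w 0.798
```

View pics/s5.png

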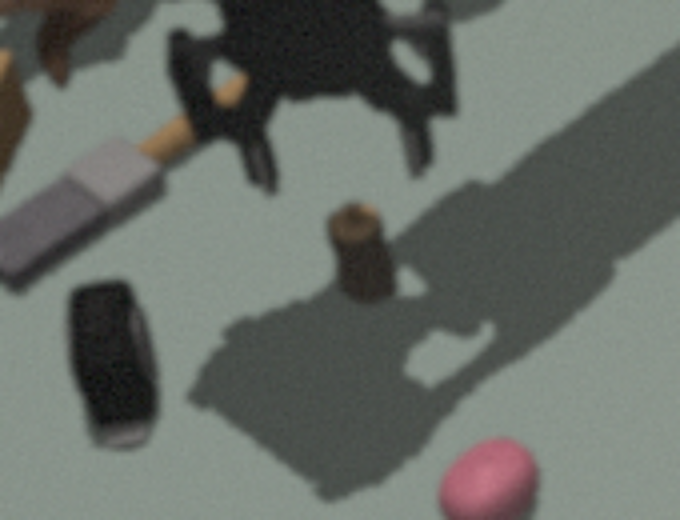

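The open fingers straddle the stub at (360,250), clear of the tape and the chisel. Descend and grip.

move_arm:
  steps:
    - [0,0,30,0,80]
    - [0,0,55,0,80]
    - [0,0,66,0,80]
    - [0,0,71,0,80]
    - [0,0,71,0,80]
    - [0,0,71,0,40]
    - [0,0,71,0,15]
    - [0,0,71,0,15]
    - [0,0,71,0,15]
    - [0,0,71,0,15]
    - [0,0,71,0,15]
    - [0,0,71,0,15]
  newtons: 40

```text
time: 10.65
tool_pos: [0.4435, -0.3174, 0.0116]
tcp_rot: [3.13, 0.246, 0.003]
wrist_force: [-1.2, 0.6, 5.9]
width: 0.344
```

move_arm:
  steps:
    - [0,0,-10,0,15]
    - [0,0,-40,0,15]
    - [0,0,-85,0,15]
    - [0,0,-120,0,15]
    - [0,0,-120,0,15]
    - [0,0,-120,0,15]

```text
time: 11.25
tool_pos: [0.4431, -0.3171, 0.1318]
tcp_rot: [3.13, 0.246, 0.003]
wrist_force: [-1.0, 0.0, -0.2]
width: 0.345
```

```bash
python3 - <<'E'
from h import *
c=grab('scene');shift((.441,.1035,.13),-81.1)
cv2.imwrite('pics/s6.png',cv2.resize(c['pixels'][130:300,90:260,::-1],None,fx=3.5,fy=3.5))
E
```

```text
at [ 0.4421 -0.3163  0.1301] jaw -81.0 tilt -1.0 -> shift [ 6.460e+01 -4.148e+02  2.000e-01] turn 0.1 q6 43.0 t 11.3 w 0.345
```

View pics/s6.png

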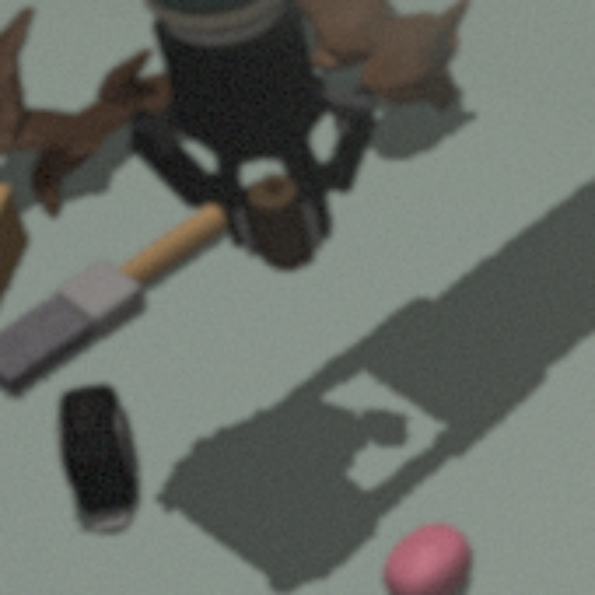

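The stub is held upright in the fingers. Carry it in front of the slate.

move_arm:
  steps:
    - [6,-40,0,0,15]
    - [13,-85,0,0,15]
    - [20,-130,0,0,15]
    - [27,-175,0,0,15]
    - [34,-220,0,0,15]
    - [41,-265,0,0,15]
    - [48,-310,0,0,15]
    - [55,-350,0,0,15]
    - [60,-385,0,0,15]
    - [63,-405,0,0,15]
    - [65,-415,0,0,15]
    - [65,-415,0,0,15]
    - [65,-415,30,0,15]
    - [65,-415,60,0,15]
    - [65,-415,80,0,15]
    - [65,-415,90,0,15]
    - [65,-415,90,0,15]
    - [65,-415,90,0,15]

```text
time: 13.1
tool_pos: [0.4424, 0.1028, 0.0407]
tcp_rot: [3.132, 0.245, 0.0]
wrist_force: [0.0, -0.3, 0.2]
width: 0.346
```

```bash
python3 - <<'E'
from h import *
c=grab('scene');shift((.441,.1035,.018),-81.1)
cv2.imwrite('pics/s7.png',cv2.resize(c['pixels'][150:340,260:440,::-1],None,fx=3,fy=3))
E
```

```text
at [0.443  0.1031 0.0413] jaw -81.0 tilt -1.0 -> shift [-1.9 -0.7 23.3] turn 0.1 q6 91.0 t 13.15 w 0.347
```

View pics/s7.png

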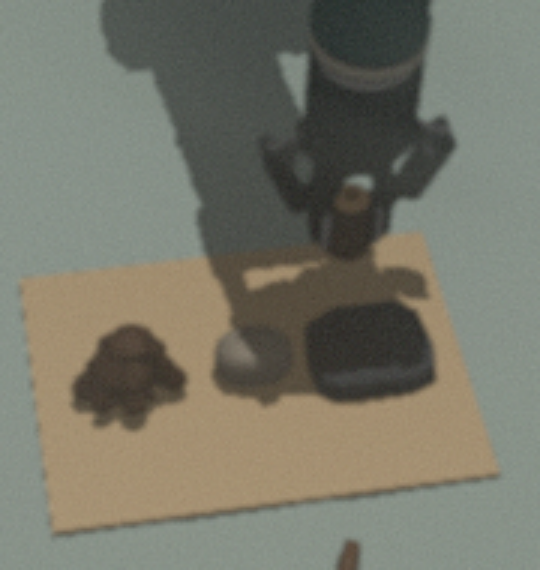

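move_arm:
  steps:
    - [-1,0,8,0,15]
    - [-2,0,14,0,15]
    - [-2,-1,18,0,15]
    - [-2,-1,20,0,15]
    - [-2,-1,22,0,15]
    - [-2,-1,23,0,15]
    - [-2,-1,23,0,15]
    - [-2,-1,23,0,15]

```text
time: 13.95
tool_pos: [0.4397, 0.1041, 0.0176]
tcp_rot: [-3.132, -0.247, 0.0]
wrist_force: [-3.3, 1.1, 4.1]
width: 0.345
```

move_arm:
  steps:
    - [0,0,1,0,15]
    - [0,0,1,0,15]
    - [0,0,1,0,15]

```text
time: 14.25
tool_pos: [0.4398, 0.1041, 0.0175]
tcp_rot: [-3.132, -0.246, 0.001]
wrist_force: [-5.3, -1.4, 12.9]
width: 0.346
```

move_arm:
  steps:
    - [0,0,-1,0,15]
    - [0,0,-1,0,30]
    - [0,0,-1,0,45]
    - [0,0,-1,0,60]
    - [0,0,-1,0,60]
    - [0,0,-8,0,60]
    - [0,0,-30,0,60]
    - [0,0,-70,0,60]
    - [0,0,-120,0,60]
    - [0,0,-130,0,60]
    - [0,0,-130,0,60]

```text
time: 15.35
tool_pos: [0.4422, 0.1045, 0.1495]
tcp_rot: [-3.131, -0.246, -0.011]
wrist_force: [-0.6, -0.2, 0.3]
width: 0.598
```

```bash
python3 - <<'E'
from h import *
c=grab('scene');shift((.434,.346,.1475),85.8)
cv2.imwrite('pics/s8.png',cv2.resize(c['pixels'][150:340,260:440,::-1],None,fx=3,fy=3))
E
```

```text
at [0.4403 0.1042 0.1471] jaw -81.0 tilt -1.0 -> shift [  31.6 -239.9   -0.3] turn 13.2 q6 91.0 t 15.4 w 0.599
```

View pics/s8.png

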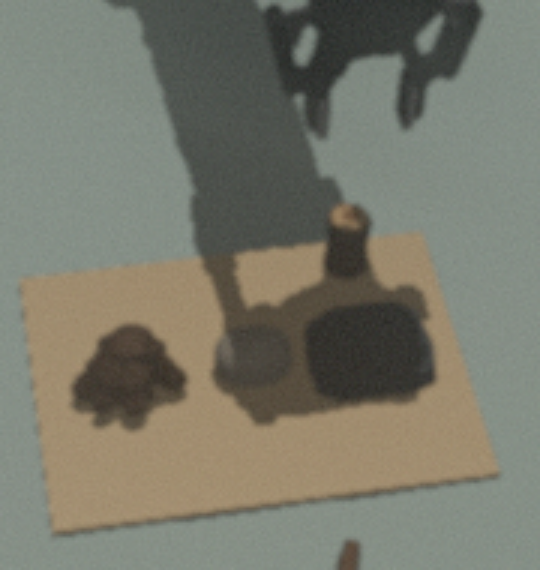

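The stub stands upright at (347,240). Now the branch.

move_arm:
  steps:
    - [6,-45,0,5,60]
    - [12,-90,0,10,60]
    - [18,-135,0,13,60]
    - [24,-180,0,13,60]
    - [29,-215,0,13,60]
    - [31,-235,0,13,60]
    - [32,-240,0,13,60]
    - [32,-240,0,13,60]
    - [32,-240,40,13,60]
    - [32,-240,75,13,60]
    - [32,-240,90,13,60]
    - [32,-240,90,13,60]
    - [32,-240,90,13,60]

```text
time: 16.7
tool_pos: [0.4343, 0.3456, 0.0567]
tcp_rot: [3.14, -0.111, 0.0]
wrist_force: [0.8, -0.0, 0.5]
width: 0.603
```

```bash
python3 - <<'E'
from h import *
c=grab('scene');shift((.434,.346,.004),85.8)
cv2.imwrite('pics/s9.png',cv2.resize(c['pixels'][160:310,400:570,::-1],None,fx=4,fy=4))
E
```

```text
at [0.435  0.3463 0.0578] jaw -94.0 tilt -1.0 -> shift [-1.1  0.5 53.7] turn 0.2 q6 130.0 t 16.75 w 0.598
```

View pics/s9.png

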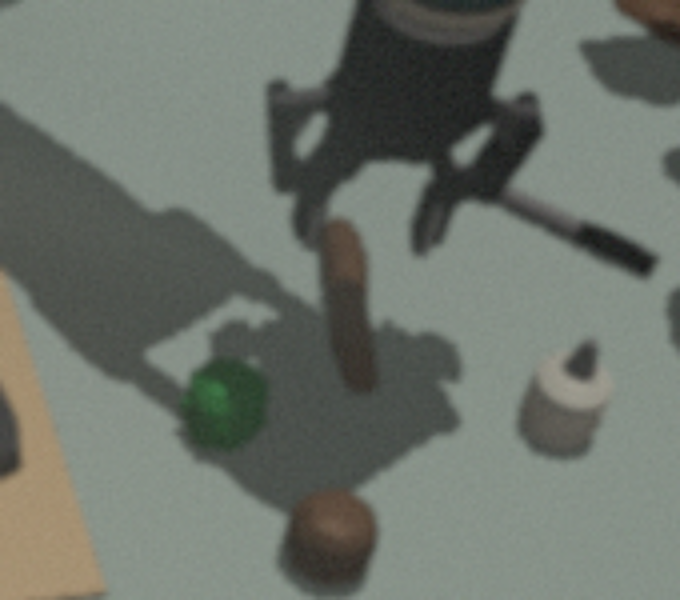

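The fingers straddle the branch at (350,310), with green ball and glue clear. Descend and grip.

move_arm:
  steps:
    - [-1,0,25,0,60]
    - [-1,0,42,0,60]
    - [-1,0,50,0,60]
    - [-1,0,53,0,60]
    - [-1,0,53,0,60]
    - [-1,0,53,0,30]
    - [-1,0,53,0,10]
    - [-1,0,53,0,10]
    - [-1,0,53,0,10]
    - [-1,0,53,0,10]
    - [-1,0,53,0,10]
  newtons: 40

```text
time: 17.85
tool_pos: [0.4339, 0.347, 0.0046]
tcp_rot: [-3.138, 0.11, -0.003]
wrist_force: [0.0, -0.1, 6.6]
width: 0.274
```

move_arm:
  steps:
    - [0,0,-10,0,10]
    - [0,0,-40,0,10]
    - [0,0,-85,0,10]
    - [0,0,-125,0,10]
    - [0,0,-140,0,10]
    - [0,0,-140,0,10]
    - [0,0,-140,0,10]

```text
time: 18.55
tool_pos: [0.432, 0.3455, 0.1421]
tcp_rot: [3.139, -0.11, -0.002]
wrist_force: [-1.0, -0.7, -1.7]
width: 0.272
```

```bash
python3 - <<'E'
from h import *
c=grab('scene');shift((.628,-.0393,.14),8.9)
cv2.imwrite('pics/s10.png',cv2.resize(c['pixels'][130:310,400:570,::-1],None,fx=3.3,fy=3.3))
t=grab('top');cv2.imwrite('pics/t10.png',t['pixels'][:,:,::-1])
E
```

```text
at [0.4313 0.345  0.141 ] jaw -94.0 tilt -1.0 -> shift [223.  369.7   1.2] turn 77.1 q6 130.0 t 18.6 w 0.269
```

View pics/s10.png

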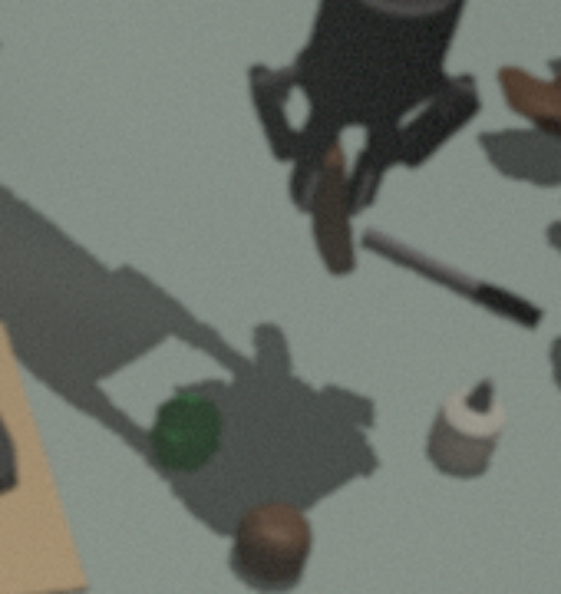

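View pics/t10.png

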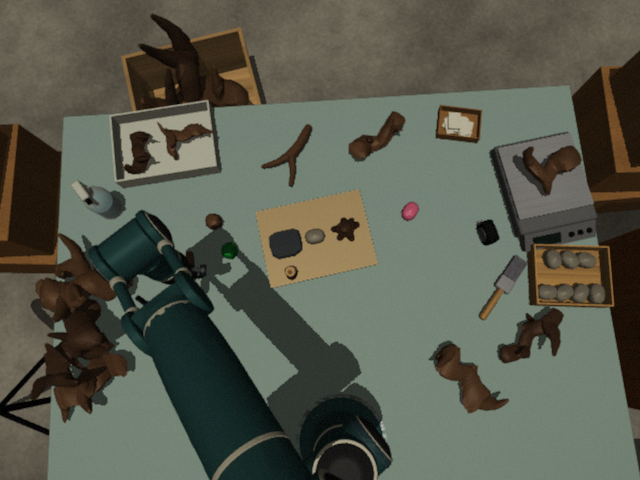

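The branch is held. The top view shows the stone at (315,236) and the stub at (291,272) in place. Check these two in numbers and move on.

move_arm:
  steps:
    - [18,30,0,-8,10]
    - [38,65,0,-16,10]
    - [60,100,0,-24,10]
    - [82,136,0,-32,10]
    - [105,173,0,-40,10]
    - [127,210,0,-48,10]
    - [150,247,0,-56,10]
    - [172,284,0,-64,10]
    - [193,320,0,-72,10]
    - [210,348,0,-80,10]
    - [220,365,0,-88,10]
    - [223,370,0,-96,10]
    - [223,370,0,-103,10]
    - [223,370,0,-103,10]
    - [223,370,30,-103,10]
    - [223,370,50,-103,10]
    - [223,370,60,-103,10]
    - [223,370,60,-103,10]
    - [223,370,60,-103,10]

```text
time: 20.55
tool_pos: [0.6294, -0.0383, 0.0832]
tcp_rot: [-2.041, -2.388, 0.0]
wrist_force: [0.4, 0.3, -0.9]
width: 0.274
```

```bash
python3 - <<'E'
from h import *
t=load('top'); P=cloud(t); 
for k,g,lo,hi,r in(('stone',(.5367,.0324),.03,.055,.035),('stub',(.441,.1035),.045,.075,.03),('slate',(.5235,.1164),.014,.03,.06),('root',(.55,-.0516),.018,.07,.055)):
    m=(np.hypot(P[...,0]-g[0],P[...,1]-g[1])<r)&(P[...,2]>lo)&(P[...,2]<hi); Q=P[m][:,:2]*1000
    rc=cv2.minAreaRect(Q.astype(np.float32)); print(k,len(Q),Q.mean(0).round(1),np.round(rc[0],1),np.round(rc[1],1))
c=grab('scene');shift((.628,-.0393,.0115),8.9)
cv2.imwrite('pics/s11.png',cv2.resize(c['pixels'][200:350,230:430,::-1],None,fx=4,fy=4))
P=cloud(c);m=(P[...,2]>.06)&(P[...,2]<.12)&(abs(P[...,0]-.63)<.03)&(abs(P[...,1]+.04)<.075)
hsv=cv2.cvtColor(c['pixels'],cv2.COLOR_RGB2HSV)
E
```

```text
stone 219 [532.1  34.6] [533.1  34.3] [48.8 39.6]
stub 109 [436.1 104.1] [436.4 103.8] [28.3 29.3]
slate 761 [520.2 115.8] [520.7 115.3] [ 74.5 115.9]
root 413 [545.1 -50.4] [546.4 -53.8] [64.7 75.5]
at [ 0.6302 -0.0384  0.0841] jaw 9.0 tilt -1.0 -> shift [-0.5 -2.4 72.6] turn 0.1 q6 -15.0 t 20.6 w 0.273
```

View pics/s11.png

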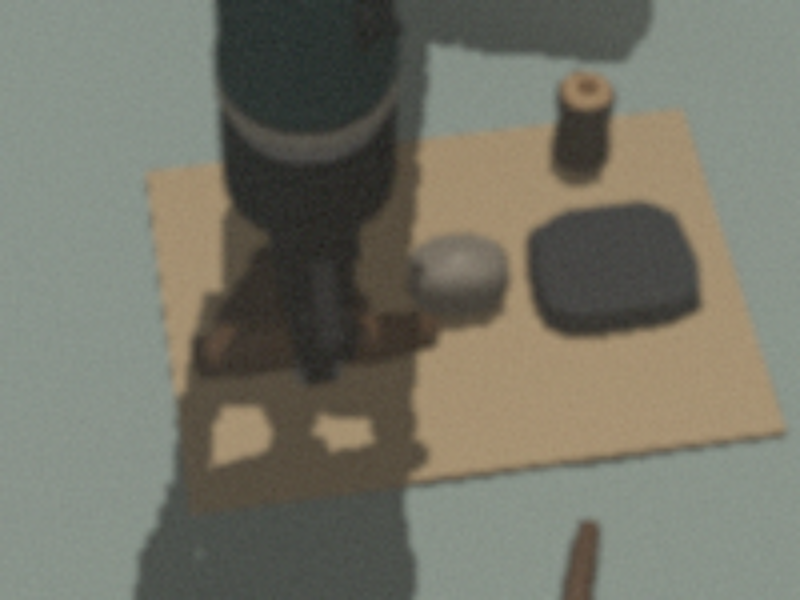

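```bash
python3 - <<'E'
from h import *
c=load('scene');z=.092
a=ray(c,230+195/4,200+350/4,z);b=ray(c,230+437/4,200+328/4,z);print(a,b,(a+b)/2,np.degrees(np.arctan2(-(b-a)[0],(b-a)[1])))
E
```

```text
[ 0.63627176 -0.09326383  0.092     ] [0.62320492 0.02024772 0.092     ] [ 0.62973834 -0.03650805  0.092     ] 6.56668150457273
```

The branch is centred in the hand (centre within 2 mm of the TCP) and roughly parallel. Lower it.

move_arm:
  steps:
    - [-1,-1,25,0,10]
    - [-1,-2,45,0,10]
    - [-1,-2,58,0,10]
    - [-1,-2,65,0,10]
    - [-1,-2,68,0,10]
    - [-1,-2,70,0,10]
    - [-1,-2,72,0,10]
    - [-1,-2,72,0,10]
    - [-1,-2,73,0,10]
    - [-1,-2,73,0,10]

```text
time: 21.6
tool_pos: [0.628, -0.0399, 0.0107]
tcp_rot: [2.04, 2.388, 0.001]
wrist_force: [0.1, -0.7, -0.4]
width: 0.27
```

move_arm:
  steps:
    - [0,0,1,0,10]
    - [0,0,1,0,10]
    - [0,0,1,0,10]

```text
time: 21.9
tool_pos: [0.6281, -0.0399, 0.0106]
tcp_rot: [2.04, 2.388, 0.001]
wrist_force: [-2.3, 0.5, 6.4]
width: 0.272
```

Contact. Release to a 40 mm opening and rise.

move_arm:
  steps:
    - [0,0,0,0,25]
    - [0,0,0,0,38]
    - [0,0,0,0,45]
    - [0,0,0,0,45]
    - [0,0,-8,0,45]
    - [0,0,-30,0,45]
    - [0,0,-70,0,45]
    - [0,0,-115,0,45]
    - [0,0,-130,0,45]
    - [0,0,-130,0,45]
    - [0,0,-130,0,45]

```text
time: 23.0
tool_pos: [0.627, -0.0398, 0.1387]
tcp_rot: [-2.04, -2.388, 0.001]
wrist_force: [-1.3, -0.7, -0.2]
width: 0.448
```

```bash
python3 - <<'E'
from h import *
c=grab('scene');shift((.595,.3075,.14),98.9)
cv2.imwrite('pics/s12.png',cv2.resize(c['pixels'][200:350,230:430,::-1],None,fx=4,fy=4))
E
```

```text
at [ 0.6261 -0.0397  0.1373] jaw 9.0 tilt -1.0 -> shift [347.8  23.5  -2.5] turn -89.9 q6 -15.0 t 23.05 w 0.446
```

View pics/s12.png

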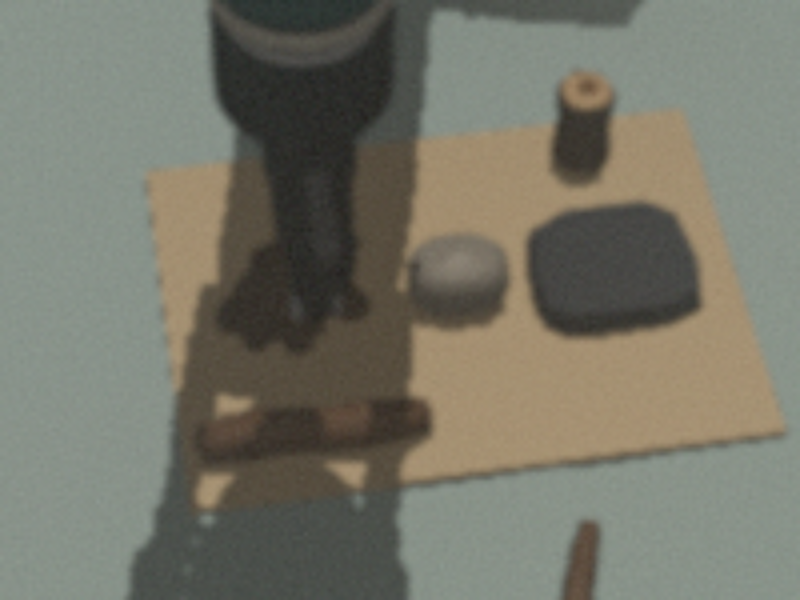

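The branch lies behind the stump, parallel to the back edge. Last is the burr; no turn needed.

move_arm:
  steps:
    - [40,3,0,0,80]
    - [90,6,0,0,80]
    - [140,9,0,0,80]
    - [190,12,0,0,80]
    - [240,16,0,0,80]
    - [285,19,0,0,80]
    - [320,22,0,0,80]
    - [342,23,0,0,80]
    - [348,24,0,0,80]
    - [348,24,0,0,80]
    - [348,24,40,0,80]
    - [348,24,65,0,80]
    - [348,24,70,0,80]
    - [348,24,70,0,80]
    - [348,24,70,0,80]

```text
time: 24.55
tool_pos: [0.5981, 0.3071, 0.0705]
tcp_rot: [2.041, 2.387, 0.002]
wrist_force: [0.3, 0.7, 0.3]
width: 0.8
```

```bash
python3 - <<'E'
from h import *
c=grab('scene');shift((.595,.3075,.005),8.9)
cv2.imwrite('pics/s13.png',cv2.resize(c['pixels'][190:340,400:570,::-1],None,fx=4,fy=4))
E
```

```text
at [0.5985 0.3076 0.0712] jaw 9.0 tilt -1.0 -> shift [ 0.4 -3.6 66.2] turn 0.1 q6 16.0 t 24.6 w 0.802
```

View pics/s13.png

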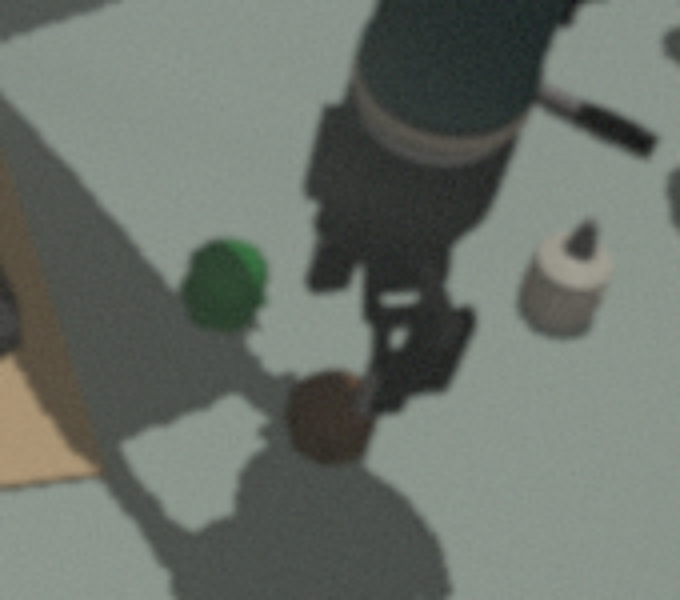

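The gripper is above the brown burr at (330,415), clear of green ball and glue. Descend and grip.

move_arm:
  steps:
    - [0,-4,10,0,85]
    - [0,-4,30,0,85]
    - [0,-4,50,0,85]
    - [0,-4,61,0,85]
    - [0,-4,66,0,85]
    - [0,-4,66,0,60]
    - [0,-4,66,0,20]
    - [0,-4,66,0,20]
    - [0,-4,66,0,20]
    - [0,-4,66,0,20]
    - [0,-4,66,0,20]
    - [0,-4,66,0,20]
  newtons: 40

```text
time: 25.8
tool_pos: [0.5939, 0.3075, 0.0045]
tcp_rot: [2.04, 2.388, 0.003]
wrist_force: [-0.6, -0.5, 5.5]
width: 0.49
```

move_arm:
  steps:
    - [0,0,-10,0,20]
    - [0,0,-40,0,20]
    - [0,0,-85,0,20]
    - [0,0,-120,0,20]
    - [0,0,-120,0,20]
    - [0,0,-120,0,20]

```text
time: 26.4
tool_pos: [0.5935, 0.3073, 0.1248]
tcp_rot: [2.04, 2.388, 0.003]
wrist_force: [-0.4, -0.6, -1.5]
width: 0.49
```

```bash
python3 - <<'E'
from h import *
c=grab('scene');shift((.5235,.1164,.12),8.9)
cv2.imwrite('pics/s14.png',cv2.resize(c['pixels'][170:320,400:570,::-1],None,fx=4,fy=4))
E
```

```text
at [0.5922 0.3067 0.1228] jaw 9.0 tilt -1.0 -> shift [-177.2  -97.6    3. ] turn 0.1 q6 16.0 t 26.45 w 0.495
```

View pics/s14.png

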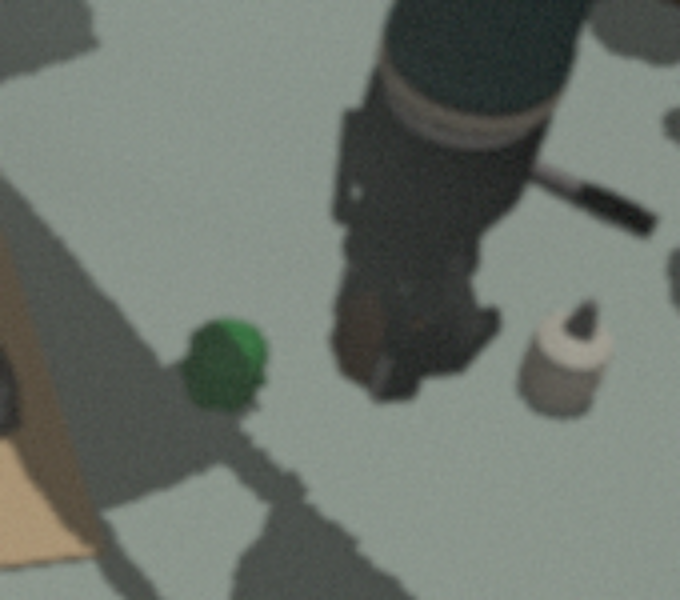

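move_arm:
  steps:
    - [-30,-17,0,0,20]
    - [-65,-36,0,0,20]
    - [-100,-55,0,0,20]
    - [-135,-75,0,0,20]
    - [-160,-89,0,0,20]
    - [-173,-96,0,0,20]
    - [-177,-98,0,0,20]
    - [-177,-98,0,0,20]
    - [-177,-98,25,0,20]
    - [-177,-98,45,0,20]
    - [-177,-98,60,0,20]
    - [-177,-98,65,0,20]
    - [-177,-98,65,0,20]
    - [-177,-98,65,0,20]

```text
time: 27.85
tool_pos: [0.5246, 0.1174, 0.0589]
tcp_rot: [2.039, 2.389, 0.001]
wrist_force: [0.7, 0.2, -0.7]
width: 0.492
```

```bash
python3 - <<'E'
from h import *
c=grab('scene');shift((.5235,.1164,.0265),8.9)
cv2.imwrite('pics/s15.png',cv2.resize(c['pixels'][200:350,260:460,::-1],None,fx=4,fy=4))
E
```

```text
at [0.5249 0.1173 0.0593] jaw 9.0 tilt -1.0 -> shift [-0.7 -1.6 32.8] turn 0.1 q6 1.0 t 27.9 w 0.494
```

View pics/s15.png

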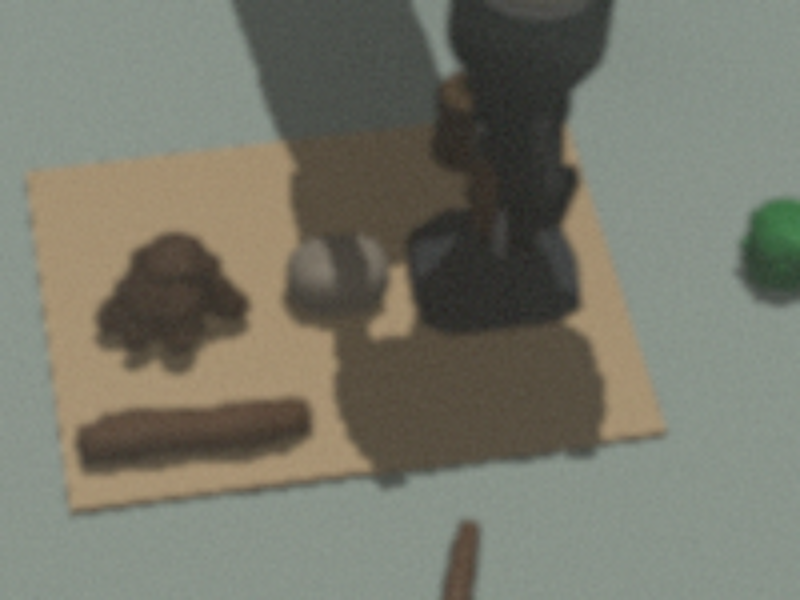

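move_arm:
  steps:
    - [-1,-1,12,0,20]
    - [-1,-2,20,0,20]
    - [-1,-2,26,0,20]
    - [-1,-2,29,0,20]
    - [-1,-2,31,0,20]
    - [-1,-2,32,0,20]
    - [-1,-2,32,0,20]
    - [-1,-2,32,0,20]

```text
time: 28.7
tool_pos: [0.5224, 0.1157, 0.0265]
tcp_rot: [2.04, 2.388, 0.001]
wrist_force: [0.9, -0.6, -0.3]
width: 0.495
```

move_arm:
  steps:
    - [0,0,1,0,20]
    - [0,0,1,0,20]
    - [0,0,1,0,20]

```text
time: 29.0
tool_pos: [0.5225, 0.1156, 0.0265]
tcp_rot: [2.04, 2.389, 0.001]
wrist_force: [-3.1, -1.3, 7.6]
width: 0.492
```

Contact on the slate. Release, rise, and retreat to a height from which the layout can be seen.

move_arm:
  steps:
    - [0,0,0,0,55]
    - [0,0,0,0,65]
    - [0,0,0,0,70]
    - [0,0,0,0,70]
    - [0,0,-8,0,70]
    - [0,0,-30,0,70]
    - [0,0,-70,0,70]
    - [0,0,-115,0,70]
    - [0,0,-150,0,70]
    - [40,0,-150,0,70]
    - [85,0,-150,0,70]
    - [130,0,-150,0,70]
    - [180,0,-150,0,70]
    - [230,0,-150,0,70]
    - [270,0,-150,0,70]
    - [290,0,-150,0,70]
    - [300,0,-150,0,70]
    - [300,0,-150,0,70]

```text
time: 30.8
tool_pos: [0.475, 0.4122, 0.1753]
tcp_rot: [2.039, 2.39, -0.001]
wrist_force: [0.9, -0.6, 0.1]
width: 0.697
```

```bash
python3 - <<'E'
from meas import *
c=grab('scene');t=grab('top')
cv2.imwrite('pics/s16.png',cv2.resize(c['pixels'][200:350,240:440,::-1],None,fx=4,fy=4))
cv2.imwrite('pics/t16.png',cv2.resize(t['pixels'][170:310,200:400,::-1],None,fx=4,fy=4))
for n,q in(('top',t),('scene',c)):
    b,sz,yaw=base(q); P=cloud(q); print(n,b,sz,yaw)
    A=np.array([[np.cos(yaw),np.sin(yaw)],[-np.sin(yaw),np.cos(yaw)]])
    B=np.einsum('ij,...j->...i',A,P[...,:2]-b)*1000
    for k,g,lo,hi,r in(('stone',(0,0),.022,.055,32),('stub',(-83,85),.04,.075,25),('burr',(0,85),.035,.08,30),('branch',(79,-85),.02,.05,70),('slate',(0,85),.012,.028,62),('root',(0,-85),.018,.07,50)):
        m=(np.hypot(B[...,0]-g[0],B[...,1]-g[1])<r)&(P[...,2]>lo)&(P[...,2]<hi)
        if k=='branch': m&=B[...,0]>52
        if k=='slate': m&=B[...,0]>-48
        if k=='slate': m&=B[...,1]>33
        Q=B[m]
        if len(Q)<5: print(k,len(Q));continue
        rc=cv2.minAreaRect(Q.astype(np.float32)); print(k,len(Q),Q.mean(0).round(1),'rect',np.round(rc,1) if 0 else (np.round(rc[0],1),np.round(rc[1],1),round(rc[2],1)),'bbox',Q.min(0).round(0),Q.max(0).round(0),'ztop',np.percentile(P[m][:,2],95).round(3))
E
```

```text
top [0.53543799 0.03365108] (220.36253356933594, 300.0409851074219) 0.15563361
stone 237 [-4.1  1.4] rect (array([-1.7,  1. ]), array([49.1, 40.4]), 77.7) bbox [-22. -25.] [17. 27.] ztop 0.044
stub 109 [-87.3  85. ] rect (array([-87.1,  84.4]), array([29.1, 29.2]), 9.5) bbox [-102.   70.] [-72.  99.] ztop 0.063
burr 218 [-4.4 85.7] rect (array([-2.1, 86.6]), array([43.3, 40.5]), 43.9) bbox [-25.  64.] [ 19. 109.] ztop 0.066
branch 303 [ 77.4 -85.8] rect (array([ 78.1, -84.9]), array([114.3,  24. ]), 87.3) bbox [  65. -142.] [ 90. -28.] ztop 0.033
slate 555 [-5.2 82.5] rect (array([ 5.4, 89.8]), array([109.9, 101.5]), 76.8) bbox [-47.  36.] [ 60. 147.] ztop 0.026
root 412 [ -3.6 -84.6] rect (array([  1.7, -82.6]), array([69.4, 69.4]), 57.6) bbox [ -36. -125.] [ 33. -46.] ztop 0.06
scene [0.53785156 0.03118561] (219.79100036621094, 297.8552551269531) 0.15669839
stone 387 [ 5.2 -0.1] rect (array([2.1, 0.8]), array([51.6, 37.8]), 81.3) bbox [-18. -25.] [21. 27.] ztop 0.041
stub 177 [-82.4  84.2] rect (array([-85.1,  85.9]), array([29.8, 30.6]), 20.2) bbox [-102.   70.] [-68.  99.] ztop 0.059
burr 370 [ 5.9 83.8] rect (array([ 2.1, 84.8]), array([44.4, 39.6]), 69.3) bbox [-20.  64.] [ 22. 106.] ztop 0.063
branch 520 [ 82.1 -87. ] rect (array([ 81. , -85.1]), array([117. ,  25.6]), 87.8) bbox [  67. -144.] [ 92. -27.] ztop 0.031
slate 771 [10.7 79.2] rect (array([ 1.1, 83.3]), array([86.9, 76.7]), 88.9) bbox [-37.  40.] [ 40. 127.] ztop 0.024
root 713 [ 10.1 -87.2] rect (array([  2.1, -85.4]), array([77.8, 62.7]), 82.3) bbox [ -32. -125.] [ 34. -47.] ztop 0.059
```

View pics/s16.png

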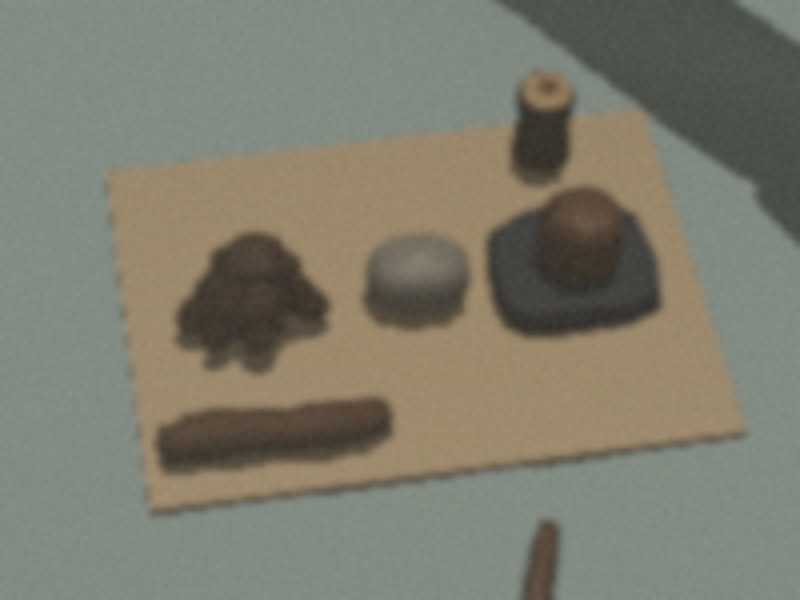

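View pics/t16.png

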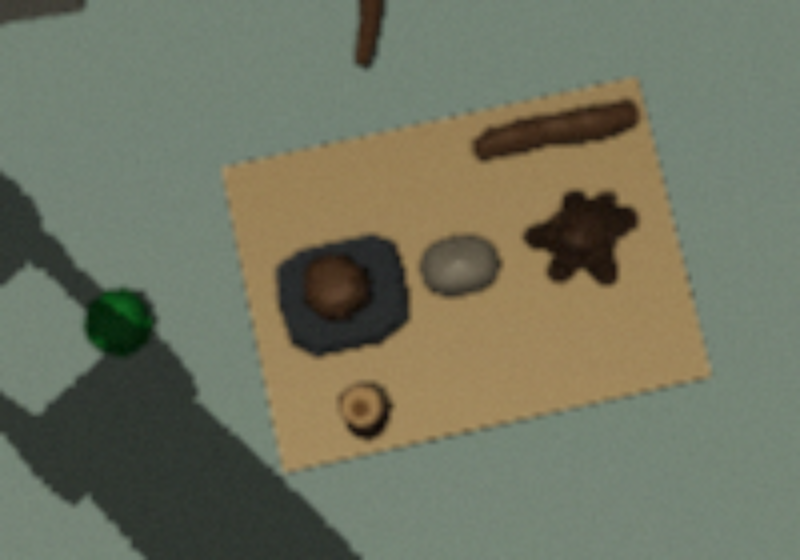

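All four pieces sit within about 3 mm of target in both views. Final check of the bystanders against the first pictures, then hand in.

```bash
python3 - <<'E'
from h import *
c=load('scene');P=cloud(c)
for k,g,lo,hi in(('tape',(.51,-.434),.031,.066),('glue',(.507,.448),.036,.076)):
    m=(np.hypot(P[...,0]-g[0],P[...,1]-g[1])<.05)&(P[...,2]>lo)&(P[...,2]<hi);print(k,m.sum(),P[m][:,:2].mean(0).round(4))
s=bot.read_state();print(s['time'],s['wrist_force'].round(1),s['tool_pos'])
print(bot.finish_job())
E
```

```text
tape 518 [ 0.5222 -0.434 ]
glue 203 [0.5144 0.4436]
30.9 [-0.5 -1.   0.3] [0.47538122 0.41054145 0.17515695]
the job is handed in; nothing more can be done
None
```

I set out the layout and handed the job in at about 31 s of robot time, with the gripper clear of everything. I placed the river stone, then the stub, the branch and the brown burr. The green and pink look-alikes stayed where they were.

Last checks, in the base frame (x to the back, y to the left), as the mean of the top and scene views:

| Piece | Measured | Wanted |
|---|---|---|
| Stone | about (0, 1) mm | (0, 0) mm |
| Burr | about (0, 86) mm, on top of the slate | (0, 85) mm |
| Branch | about (79.5, −85) mm, within 3° of parallel | (79, −85) mm |
| Stub | about (−86, 85) mm, upright | (−83.5, 85) mm |

- **Stump and slate:** both are still where the description puts them on the base. The slate reading in the last top view was unusable because the burr's outline got mixed in; the scene view gave about (1, 83) mm.
- **Tape and glue:** in the scene view they read within 0.5 mm of the first pictures.
- **Camera disagreement:** the two views differ by about 2–4 mm from front to back, more than the stated calibration of 2 mm but well within the tolerances.

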